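# Unpack a printed horn from its canister and clamp it for inspection

## Robot

A 6-joint arm with a two-finger parallel gripper is mounted at the origin on the work surface. World frame = base frame: x ahead of the robot, y to its left, z up, the work surface at z = 0. Lengths are in mm, angles in rad, forces in N, time in s.
With the tool pointing down it reaches from about 275 to 750 mm from the base axis. Payload 10.2 kg.
Tool frame: the origin (TCP) lies midway between the tips of the shut fingers; the grasp point (between the pads) lies 19 mm behind it (ctrl.grasp_offset is the distance from the TCP to the grasp point, in mm); z points along the fingers, y is the line along which they close (so a half turn about z gives the same grasp; the last joint's range is limited). The gripper opens to 85 mm and grips with 20 to 120 N. Pads are 22 mm wide; open, the fingers measure 114 mm over their backs; the gripper's body (76 mm by 85 mm) begins 54 mm behind the grasp point. The pads swing forward as they close: fully open they stand 13 mm farther back than shut.
Start: joints at [-1.518, 0.313, 1.498, -0, 1.331, -0.223], TCP at [142.953, -505.169, 231.294] pointing down, gripper open.
Joint ranges: [-2.94, 2.94], [-0.97, 2.17], [0.19, 2.56], [-1.23, 4.37], [0.02, 3.11], [-2.88, 2.88]. Speed limits (rad/s): [2.39, 2.39, 3.01, 3.14, 3.14, 3.14].

## Interface

Orientations are given as a unit quaternion [w, x, y, z].
In Python, from rig import ctrl, viewer, models gives the robot as it stands. The module is installed in compiled form; this text tells all that it offers.
- The arm moves only by the shell command python3 -m pendant 'ROWS' [OPENING] [FORCE]. ROWS is text: rows parted by semicolons, each of 4 numbers parted by spaces: the shift along the tool's x, y, z in m, then the turn about the tool's z in rad. In form: x y z yaw; .... A call has 1 to 10 rows; each row shifts and turns the commanded pose from where the row before left it, along the tool's axes as they then stand; what a row does not reach is not made up. A row lasts 1/8 s, in which the tool goes at most 62.5 mm and 10.7 degrees, less where a joint would pass 70% of its speed; a pose out of reach is approached as far as the arm can. A call is refused whole if a number of a shift passes 0.0625 or a number of a turn 0.188, either way. A call with a gripper value outside its range is refused whole. OPENING is the opening, from 0 (shut) to 1 (fully open), set as the call begins (- or left out, the last holds). The fingers move at their own pace and stop on an object; FORCE is the grip in N (left out, the last holds). Time passes only in rows, so rows that do not move let the fingers close. It gives the time, the measured TCP pose, the force, the opening and the grip force at its end, in the units of the state.
- ctrl.sense(): the state, without advancing time (a new reading comes with each control period).
- viewer.capture(name): name is "scene" or "side" or "wrist"; returns a dict with "color" (384x512x3 uint8, red, green, blue), "vertical_fov" (degrees; the focal length in pixels is half the picture's height over the tangent of half this angle, whatever the lens; pixels are square), "cx", "cy" (the principal point, pixels), "pose" (4x4, takes a point from camera to world coordinates). Camera axes: x right, y down, z forward; pixel columns grow to the right and rows downward; lengths in mm; the calibration is good to about 2 mm. A picture is of the moment at which its call begins. There is no depth.
- ctrl.finish_job(): hands the job in; it is judged then, once.
Trained networks look in the newest picture that a camera, given by its name, has taken for a name from the list of things; names that differ only in an ending like _2 or _b are one class to them, and where a whole thing is asked for, a point or a joint stands for the part that bears it (a point fixed in the world has none). Each returns a list of dicts, best first, with "p" (0 to 1); they miss things now and then, are a little off and sometimes report something else, mostly with a low value. They report only what shows in the picture. A call takes as long as a camera call. They do not tell look-alikes from the thing itself.
- models.boxes_of(camera, query): "at" ([x, y, z] in mm, in world coordinates, good to about 4 mm: the middle of the surface that is visible of it).
The state is a dict: "time_s": time; "joints": joint angles; "dq": joint speeds; "tau": joint torques, N m; "eef_pos": TCP position; "ee_rot": TCP orientation; "force": force on the tool from outside, world axes, zero at the start; "wrist_torque": the same for the moment, N m; "grip_width": opening from 0.0 (shut) to 1.0 (fully open); "grip_force": force on a finger pad.
Only numpy, scipy, OpenCV 4.12 (cv2) and the standard library are available. Lean on these libraries where they do the work, as an engineer would, in place of code of your own. Each camera call takes 0.05 s, during which the arm holds its last target. There are 200 camera calls.

## Task

Lift the lid off the steel canister by its knob and lay it knob-up in the middle of the black rubber mat. Then take the metal horn out of the canister, stand it flange-down on the bed of the clamping fixture between the open jaw and the V-shaped stop and let go of it, slide the jaw up until the horn is held snugly in the V, and after that swing the cam lever all the way over to lock the jaw. Set the lid and the horn down without dropping them, keep the canister in its place and leave the caliper, the gauge-block case and the heat sink alone.

Things in the scene. Friction and masses are not known exactly. Their poses are not given: they have to be found in the camera images.
- canister: Loose, open, round stainless-steel canister, 2 kg: outside diameter 152 mm, inside diameter 144 mm, 110 mm high, inner floor 5 mm above its underside. Origin: centre of the underside, z up. It stands on the bench on the robot's left or right; the mat lies on the other side.
- lid: Loose round steel lid, 0.25 to 0.45 kg, on the canister: plate of diameter 160 mm (z = 6 to 10 mm) with a boss of diameter 136 mm, 6 mm deep, below it that hangs in the mouth. On top a round black knob of diameter 36 mm, z = 24 to 50 mm, on a 20 mm neck. Origin: centre of the boss's underside, z up; laid down, the lid rests on the boss (origin 4 mm high on the mat).
- lid_knob (a point): Centre of the lid's knob, 37 mm above the lid's origin.
- horn: Loose printed aluminium horn, about 0.25 to 0.45 kg, a round part 95 mm tall, standing upright on the canister's floor up to 12 mm off centre: foot flange of diameter 64 mm and 12 mm thick, slimmer finned waist, and a round head of diameter 46 mm from z = 58 to 95 mm, by which it is gripped. Origin: centre of the flange's underside, z up through the head. It is the same all round.
- mat: Square black rubber mat 190 x 190 x 4 mm fixed on the bench, for the lid. Origin: centre of its underside.
- fixture: Fixed clamping fixture: dark steel bed 250 mm (its x) by 116 mm (y), top 18 mm above the bench. Origin: centre of the underside; x points roughly away from the robot (yaw within 0.3 rad), from the jaw to the V stop, a 90-degree V open to -x whose 14 mm walls stand up to 48 mm above the bench and span about x = 63 to 105 mm, y = -43 to 43 mm. The cam lever is on its -y side.
- home (a point): Point on the top of the bed (18 mm above the bench) where the centre of the horn's flange lies when it touches both walls of the V; 50 mm in +x from the fixture's origin. Axes as the fixture's.
- jaw (a joint): Travel of the sliding jaw, m: 0 fully open, grows as it slides along the fixture's +x towards the V; touches the horn's flange when that is home at 0.070 and stops at 0.085. It starts between 0 and 0.03. It slides against about 2.5 N of friction (5 to 8 N when it pushes the horn along) and stays where it is left.
- jaw_face (a point): Centre of the jaw's front face (towards the V). The jaw is an aluminium block reaching 45 mm back in -x from here, 70 mm wide in y, from the bed to 65 mm above the bench; this point is 42 mm above the bench. It can be pushed on its back face, with room behind it. A runner bar 10 mm thick goes with it on the -y side.
- cam (a joint): Angle of the cam lever, rad: 0 with the lever pointing along the fixture's -y (jaw free); grows clockwise seen from above to 1.57 (locked), where the lever points along the fixture's -x, beside the jaw. Starts at 0 to 0.25, stays where it is left. Takes about 2 N at its post, up to 9 N past 0.9 rad, where the cam presses on the jaw's runner and holds the jaw.
- cam_pivot (a point): Point on the lever's vertical pivot axis, at the height of cam_post (72 mm above the bench), 75 mm in the fixture's -y from its origin.
- cam_post (a point): Middle of the free upper part of the lever's upright black handle post, 80 mm from the pivot axis: diameter 18 mm, the free part from 52 to 86 mm above the bench; the lever's arm below it is 16 mm wide, 42 to 52 mm above the bench. It can be pushed from the side.
- caliper: Bystander: steel dial caliper 240 mm long lying flat across the bench beyond the fixture; leave it alone.
- gauge_case: Bystander: shut wooden gauge-block case 100 x 150 x 40 mm, far left; leave it alone.
- heat_sink: Bystander: finned aluminium heat sink 100 x 70 x 59 mm, far right; leave it alone.
Not all that is in view belongs to the job. What is shaped like the lid but turquoise or yellow is not meant.

How it is judged:
By the outcome, as a careful person would: the job done as asked, in the order asked, and still so for the second after the job is handed in, with the robot touching nothing.
It also fails if it takes over 72 s, if anything falls off the work surface, if the arm or the gripper's body presses on something with over 40 N, if the wrist force passes 120 N, or if a joint passes its speed limit or range.

## Working session

There is one attempt and no reset: what is moved stays moved. The work goes in short steps, Python scripts to look and compute and a shell command to move; the robot and the scene stay as the last step left them, time stands still between calls to the robot, and variables do not carry over. Pictures are saved under pics/ and viewed, at most 10 in all, crops included, and the job is handed in when it is done.

```bash
mkdir -p pics; cat > h.py <<'E'
import numpy as np, cv2
from rig import ctrl, viewer, models
def cap(n,save=None):
    c=viewer.capture(n)
    if save: cv2.imwrite('pics/'+save+'.png',c['color'][:,:,::-1])
    return c
def foc(c): return 192/np.tan(np.radians(c['vertical_fov'])/2)
def proj(c,p):
    T=np.linalg.inv(np.array(c['pose'])); q=T[:3,:3]@np.array(p,float)+T[:3,3]
    return np.round([c['cx']+foc(c)*q[0]/q[2], c['cy']+foc(c)*q[1]/q[2]],1)
def ray(c,u,v):
    P=np.array(c['pose']); d=P[:3,:3]@np.array([(u-c['cx'])/foc(c),(v-c['cy'])/foc(c),1]); return P[:3,3],d/np.linalg.norm(d)
def onz(c,u,v,z):
    o,d=ray(c,u,v); return np.round(o+d*(z-o[2])/d[2],1)
def tri(rs):
    A=0;b=0
    for o,d in rs:
        M=np.eye(3)-np.outer(d,d); A=A+M; b=b+M@o
    return np.linalg.solve(A,b).round(1)
E
python3 - <<'E'
from h import *
cs={n:cap(n,n+'0') for n in('scene','side','wrist')}
for n in cs:
    print(n,np.array(cs[n]['pose']).round(2).tolist(),foc(cs[n]))
    for q in ['canister','lid','lid_knob','mat','fixture','jaw','jaw_face','cam_post','cam_pivot','caliper','gauge_case','heat_sink','horn']:
        try: print(q,[(np.round(r['at']).astype(int).tolist(),proj(cs[n],r['at']).astype(int).tolist(),round(r['p'],2)) for r in models.boxes_of(n,q)][:4])
        except Exception as e: print(q,e)
s=ctrl.sense();print(s['eef_pos'],s['ee_rot'],s['time_s'],s['grip_width'],ctrl.grasp_offset)
im=np.hstack([cs['scene']['color'],cs['side']['color']])[:,:,::-1]
cv2.imwrite('pics/a.png',cv2.resize(im,(800,300)))
E
```

```text
scene [[-0.23, 0.6, -0.77, 1563.9], [0.97, 0.13, -0.19, 335.2], [-0.01, -0.79, -0.62, 940.87], [0.0, 0.0, 0.0, 1.0]] 376.21439938434014
canister [([516, 382, 58], [339, 209], 0.66)]
lid [([565, 579, 8], [394, 238], 0.75), ([231, 273, 16], [315, 170], 0.75), ([465, 383, 113], [342, 188], 0.64)]
lid_knob [([562, 578, 14], [394, 236], 0.83), ([462, 386, 110], [342, 189], 0.73), ([230, 274, 9], [315, 171], 0.59)]
mat [([436, -348, 8], [160, 181], 0.73), ([574, 26, 55], [238, 206], 0.56)]
fixture [([629, 27, 18], [234, 224], 0.62)]
jaw [([572, 25, 56], [237, 206], 0.93)]
jaw_face [([573, 26, 44], [238, 208], 0.94)]
cam_post [([619, -61, 53], [211, 211], 0.8)]
cam_pivot [([627, 33, 17], [236, 224], 0.92)]
caliper [([781, 78, 9], [237, 260], 0.63)]
gauge_case [([626, 32, 21], [236, 223], 0.2)]
heat_sink [([719, -286, 54], [140, 220], 0.87)]
horn []
side [[-0.78, -0.32, 0.54, -259.64], [-0.62, 0.39, -0.68, 1057.56], [0.01, -0.86, -0.5, 819.91], [0.0, 0.0, 0.0, 1.0]] 460.45530260445094
canister [([397, 436, 54], [201, 275], 0.78), ([588, 45, 16], [242, 200], 0.57)]
lid [([545, 589, 8], [117, 
[... 481 characters left out ...]
6], 0.61), ([586, 50, 15], [242, 201], 0.27)]
cam_pivot [([586, 52, 16], [241, 201], 0.93)]
caliper [([779, 92, 7], [192, 190], 0.54)]
gauge_case [([682, 308, 38], [164, 219], 0.78)]
heat_sink [([681, -284, 44], [278, 153], 0.65)]
horn [([396, 437, 56], [201, 275], 0.51)]
wrist [[0.27, -0.93, -0.25, 206.73], [-0.96, -0.26, -0.07, -486.5], [-0.0, 0.26, -0.96, 373.6], [0.0, 0.0, 0.0, 1.0]] 306.48431273944044
canister []
lid []
lid_knob []
mat []
fixture []
jaw []
jaw_face []
cam_post []
cam_pivot []
caliper []
gauge_case []
heat_sink []
horn []
[ 142.96228877 -505.1528455   231.29851712] [-1.49214638e-05  9.90506654e-01  1.37464791e-01 -1.18636549e-05] 2.1 0.9982463657125787 18.700000000000003
```

View pics/scene0.png

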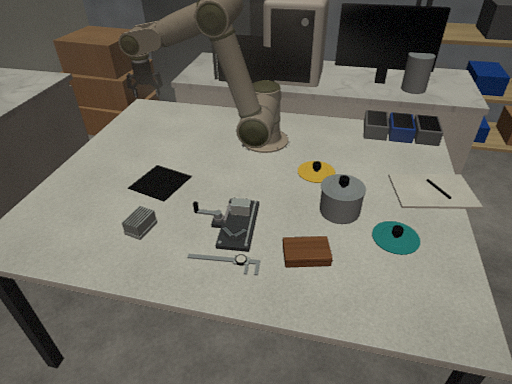

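View pics/side0.png

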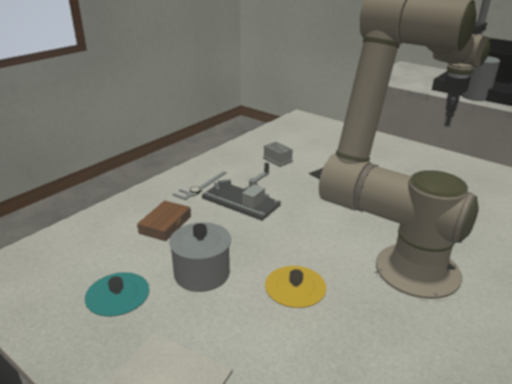

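The scene view shows three lid-shaped things: yellow at (317,171), turquoise at (396,237) and steel on the canister at (343,184). The same three appear in the side view at (295,285), (117,293) and (200,240). The steel one on the canister is meant, because it is steel and sits on the canister. The mat is at (160,182), the fixture at (238,222) and the cam post at (196,207). I'll confirm with an enlarged crop.

```bash
python3 - <<'E'
from h import *
import pickle
a=cap('scene');b=cap('side');pickle.dump((a,b),open('c.pkl','wb'))
def crop(c,x,y,w,h,s=4): return cv2.resize(c['color'][y:y+h,x:x+w,::-1],None,fx=s,fy=s,interpolation=cv2.INTER_CUBIC)
A=crop(a,185,190,80,65,5); B=crop(b,195,155,80,65,5)
C=crop(a,310,170,80,55,5); D=crop(b,160,215,80,55,5)
cv2.imwrite('pics/crop1.png',np.vstack([np.hstack([A,B]),np.hstack([C,D])]))
E
```

```text
(no output)
```

View pics/crop1.png

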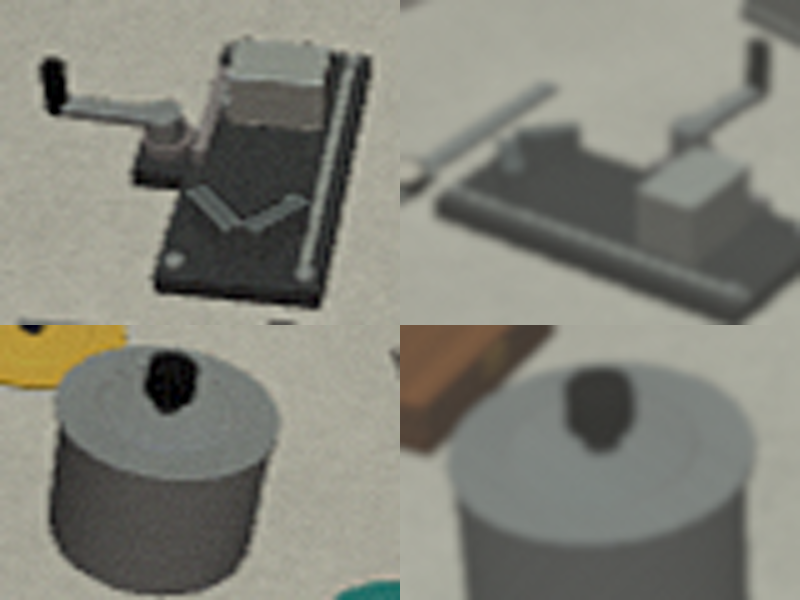

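The crop confirms it: the steel lid with the black knob sits on the grey canister, with the knob at scene (344,181) and side (200,231). The jaw is near the open end, and the lever points along -y with its black post at scene (196,206).

```bash
python3 - <<'E'
from h import *
import pickle
a,b=pickle.load(open('c.pkl','rb'))
print('plate',tri([ray(a,343.4,187.6),ray(b,200.3,240.7)]),'knob',tri([ray(a,344.2,181.2),ray(b,200,231.4)]))
g=cv2.cvtColor(a['color'],cv2.COLOR_RGB2GRAY)[160:205,120:200]
m=(g<60).astype(np.uint8); n,l,s,ce=cv2.connectedComponentsWithStats(m); i=1+s[1:,4].argmax()
cn=cv2.findContours((l==i).astype(np.uint8),0,1)[0][0]
ap=cv2.approxPolyDP(cn,4,True)[:,0]+[120,160]
print('mat',[onz(a,u,v,4)[:2].tolist() for u,v in ap], onz(a,*(ce[i]+[120,160]),4),s[i])
f=lambda x,y:(185+x/5,190+y/5)
f2=lambda x,y:(195+(x-400)/5,155+y/5)
for p in [(158,278),(320,292),(372,55),(222,45)]: print('bedA',onz(a,*f(*p),18))
for p in [(437,200),(735,310)]: print('bedB',onz(b,*f2(*p),18))
print('post',tri([ray(a,*f(53,83)),ray(b,*f2(760,65))]))
print('posttop',tri([ray(a,*f(52,60)),ray(b,*f2(758,42))]))
print('jawtop front corners',[onz(a,*f(*p),65) for p in [(230,80),(327,92),(330,45),(227,42)]],[onz(b,*f2(*p),65) for p in [(640,190),(690,208),(750,170),(700,148)]])
s=ctrl.sense();print(s['time_s'],s['joints'])
E
```

```text
plate [448.3 386.2 108.6] knob [448.3 385.2 137.3]
mat [[500.0, -463.8], [540.1, -287.0], [366.9, -245.2], [327.8, -420.2]] [ 438.4 -351.8    4. ] [   8    6   63   35 1187]
bedA [741.1  -4.5  18. ]
bedA [729.8 104.7  18. ]
bedA [482.2  84.   18. ]
bedA [495.3 -32.   18. ]
bedB [717.2 105.3  18. ]
bedB [476.1  84.2  18. ]
post [ 614.7 -121.5   64.1]
posttop [ 614.4 -119.2   84.5]
jawtop front corners [array([586.5,   3.5,  65. ]), array([584.3,  74.6,  65. ]), array([532.7,  64.1,  65. ]), array([545.6, -10.7,  65. ])] [array([567.3,  68.4,  65. ]), array([528. ,  65.6,  65. ]), array([528. ,   2.4,  65. ]), array([5.719e+02, 1.000e-01, 6.500e+01])]
2.2 [-1.51840274e+00  3.12867016e-01  1.49767591e+00  1.30652373e-06
  1.33100854e+00 -2.23433701e-01]
```

```bash
python3 -m pendant '0 0 0 0.1375;0 0 0 0.1375;0.044 -0.0436 0 0;0.044 -0.0436 0 0;0.044 -0.0436 0 0;0.044 -0.0436 0 0;0.044 -0.0436 0 0;0.044 -0.0436 0 0;0.044 -0.0436 0 0;0 -0.062 0 0' 1 40
```

```text
time_s: 3.45
eef_pos: [452.3, -136.2, 230.8]
ee_rot: [-0.0, 1.0, 0.001, 0.0]
force: [0.5, -0.2, -0.4]
grip_width: 0.996
grip_force: 0.0
```

```bash
python3 -m pendant '0 -0.062 0 0;0 -0.062 0 0;0 -0.062 0 0;0 -0.062 0 0;0 -0.062 0 0;0 -0.062 0 0;0 -0.062 0 0;0 -0.062 0 0;0 0 0 0;0 0 0 0'
python3 - <<'E'
from h import *
c=cap('wrist','w1'); s=ctrl.sense(); print(s['joints'],s['eef_pos'],s['ee_rot'],np.array(c['pose']).round(3).tolist())
print(proj(c,[448.3,385.7,154]),proj(c,[448.3,385.7,114]))
E
```

```text
time_s: 4.7
eef_pos: [450.2, 357.9, 231.1]
ee_rot: [0.0, 1.0, 0.0, -0.0]
force: [0.4, -0.9, 0.7]
grip_width: 1.001
grip_force: 0.0
[ 4.67145918e-01  4.24065487e-01  1.34022533e+00 -2.52676409e-04
  1.37755314e+00  2.03807888e+00] [450.43293309 357.37470104 231.31665173] [ 1.67290358e-04  9.99999983e-01 -4.40398455e-05 -5.63446808e-05] [[0.001, -0.965, -0.263, 516.563], [-1.0, -0.001, -0.0, 358.507], [0.0, 0.263, -0.965, 373.85], [0.0, 0.0, 0.0, 1.0]]
[219.6 204.5] [224.8 190.9]
```

View pics/w1.png

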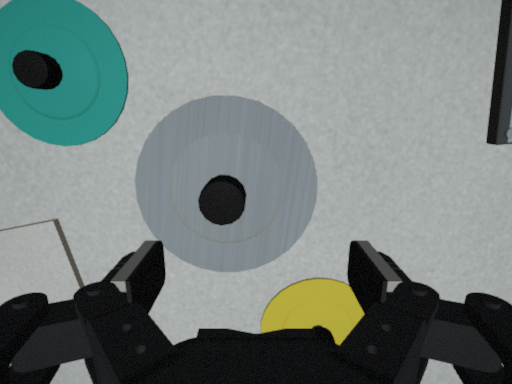

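The steel lid's rim circle is centred at (226,183) and the knob top at (222,203). Turquoise is at (65,70) and yellow at (320,320). The position agrees with the two-view estimate to about 2 mm, so I go down and grip.

```bash
python3 -m pendant '-0.0015 -0.027 0 0;0 0 0.05 0;0 0 0.03 0;0 0 0.02 0;0 0 0.0075 0;0 0 0 0;0 0 0 0' 1 60; python3 -m pendant '0 0 0 0;0 0 0 0;0 0 0 0;0 0 0 0;0 0 0 0;0 0 0 0' 0 60
```

```text
time_s: 5.62
eef_pos: [449.3, 385.2, 124.9]
ee_rot: [-0.0, 1.0, 0.0, 0.001]
force: [0.2, -0.5, -0.3]
grip_width: 0.998
grip_force: 0.0
time_s: 6.38
eef_pos: [448.9, 385.4, 124.3]
ee_rot: [-0.0, 1.0, 0.0, 0.0]
force: [-1.0, -0.5, 6.1]
grip_width: 0.399
grip_force: 60.1
```

```bash
python3 -m pendant '0 0 -0.004 0;0 0 -0.008 0;0 0 -0.015 0;0 0 -0.025 0;0 0 -0.03 0;0 0 -0.018 0;0 0 0 0;0 0 0 0'
python3 - <<'E'
from h import *
a=cap('side');w=cap('wrist')
im=np.hstack([a['color'],w['color']])[:,:,::-1]; cv2.imwrite('pics/lift.png',cv2.resize(im,(800,300)))
c=cap('scene'); cv2.imwrite('pics/scene_l.png',c['color'][:,:,::-1])
E
```

```text
time_s: 7.38
eef_pos: [448.4, 385.1, 223.1]
ee_rot: [0.0, 1.0, 0.0, -0.001]
force: [-0.4, -1.1, -3.8]
grip_width: 0.402
grip_force: 60.1
```

View pics/lift.png

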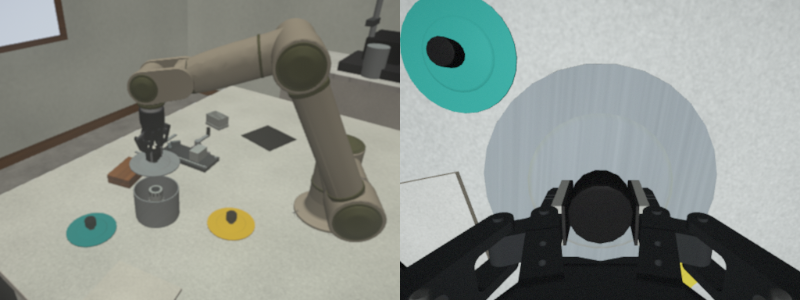

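Side view: the lid hangs level in the gripper at (152,160), the canister is open with the horn inside at (157,190), and the canister has stayed put. I carry the lid toward the mat and look at the mat on the way.

```bash
python3 -m pendant '0 0.04 0 0;0 0.06 0 0;0 0.06 0 0;0 0.06 0 0;0 0.06 0 0;0 0.06 0 0;0 0.06 0 0;0 0.06 0 0;0 0.06 0 0;0 0.025 0 0'; python3 -m pendant '0 0 0 0;0 0 0 0'
python3 - <<'E'
from h import *
c=cap('wrist','w2')
g=cv2.cvtColor(c['color'],cv2.COLOR_RGB2GRAY); m=(g<45).astype(np.uint8); n,l,s,ce=cv2.connectedComponentsWithStats(m)
for i in range(1,n):
    if s[i,4]>1500:
        cn=cv2.findContours((l==i).astype(np.uint8),0,1)[0][0]; ap=cv2.approxPolyDP(cn,5,True)[:,0]
        print(s[i],ce[i].round(), [onz(c,u,v,4)[:2].tolist() for u,v in ap] if len(ap)<8 else len(ap))
E
```

```text
time_s: 8.78
eef_pos: [448.7, -162.5, 223.4]
ee_rot: [0.0, 1.0, -0.001, -0.0]
force: [0.1, 1.1, -4.6]
grip_width: 0.402
grip_force: 61.0
time_s: 9.02
eef_pos: [449.1, -159.0, 223.6]
ee_rot: [-0.0, 1.0, 0.001, -0.0]
force: [-0.3, 0.6, -4.4]
grip_width: 0.406
grip_force: 61.0
[  360    86   152   183 16038] [439. 169.] 8
[ 207  219   99   92 6817] [256. 265.] 15
[    0   255   512   129 36573] [256. 338.] 51
```

View pics/w2.png

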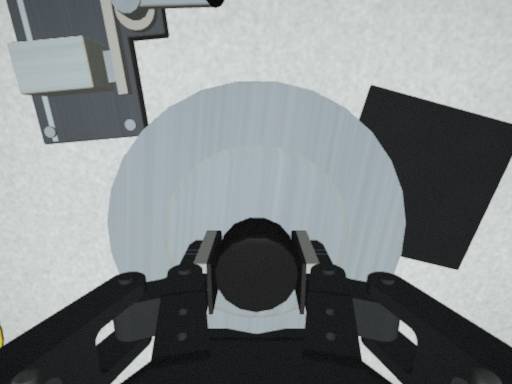

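The wrist view shows the mat at the right, with corners (373,87), about (514,126) and (459,269). The two opposite corners give the centre.

```bash
python3 - <<'E'
from h import *
c=cap('wrist')
p=onz(c,373,87,4);q=onz(c,459.5,269.5,4);r=onz(c,515,126,4);print(p,q,r,(p+q)/2,np.linalg.norm(p-q),np.linalg.norm(p-r)); print(ctrl.sense()['eef_pos'])
E
```

```text
[ 540.9 -288.8    4. ] [ 314.3 -425.7    4. ] [ 498.6 -457.2    4. ] [ 427.6  -357.25    4.  ] 264.7435929347488 173.63136237442816
[ 449.22171229 -158.75648331  223.77999627]
```

```bash
python3 -m pendant '-0.005 0.056 0 0;-0.005 0.056 0 0;-0.005 0.056 0 0;-0.003 0.028 0 0;0 0 0.05 0;0 0 0.03 0;0 0 0.01 0;0 0 0.004 0;0 0 0 0;0 0 0 0'
python3 - <<'E'
from h import *
s=ctrl.sense();print(s['eef_pos'],s['force'])
E
```

```text
time_s: 10.38
eef_pos: [431.7, -356.0, 130.8]
ee_rot: [0.001, 1.0, 0.0, 0.001]
force: [0.1, -0.6, -3.4]
grip_width: 0.404
grip_force: 61.7
[ 431.68470734 -356.01657402  130.83726887] [ 0.1497036  -0.5916287  -3.43667683]
```

```bash
python3 -m pendant '0 0 0.05 0;0 0 0.035 0;0 0 0.01 0;0 0 0.005 0;0 0 0.002 0;0 0 0.001 0;0 0 0.001 0;0 0 0 0;0 0 0 0'
```

```text
time_s: 11.5
eef_pos: [431.4, -355.8, 25.9]
ee_rot: [0.0, 1.0, 0.0, 0.0]
force: [-0.3, -0.9, -3.8]
grip_width: 0.398
grip_force: 61.7
```

```bash
python3 -m pendant '0 0 0.001 0;0 0 0 0;0 0 0 0'; python3 -m pendant '0 0 0.001 0;0 0 0 0;0 0 0 0'
```

```text
time_s: 11.88
eef_pos: [431.3, -355.7, 24.8]
ee_rot: [-0.0, 1.0, 0.0, -0.0]
force: [0.3, 0.2, -3.2]
grip_width: 0.406
grip_force: 61.7
time_s: 12.25
eef_pos: [431.4, -355.8, 24.3]
ee_rot: [0.0, 1.0, 0.0, 0.0]
force: [-1.8, 2.6, 5.0]
grip_width: 0.403
grip_force: 62.6
```

Contact (the force went from -3.8 to +5 N). I release and lift clear.

```bash
python3 -m pendant '0 0 0 0;0 0 0 0;0 0 0 0;0 0 0 0' 1; python3 -m pendant '0 0 -0.02 0;0 0 -0.05 0;0 0 -0.06 0;0 0 -0.06 0;0 -0.03 0 0;0 -0.06 0 0;0 -0.06 0 0;0 -0.06 0 0;0 -0.06 0 0;0 0 0 0'
python3 - <<'E'
from h import *
a=cap('scene');w=cap('wrist')
f=np.hstack([cv2.resize(a['color'][160:215,115:205],(400,300)),cv2.resize(w['color'],(400,300))])[:,:,::-1]
cv2.imwrite('pics/mat.png',f); print(ctrl.sense()['eef_pos'])
E
```

```text
time_s: 12.75
eef_pos: [431.4, -355.8, 23.7]
ee_rot: [0.0, 1.0, 0.0, 0.0]
force: [-0.8, 0.6, -1.0]
grip_width: 1.001
grip_force: 0.0
time_s: 14.0
eef_pos: [430.9, -82.7, 214.1]
ee_rot: [-0.0, 1.0, 0.003, 0.0]
force: [0.1, -1.0, 0.2]
grip_width: 0.999
grip_force: 0.0
[431.26605094 -85.71239362 213.97707612]
```

View pics/mat.png

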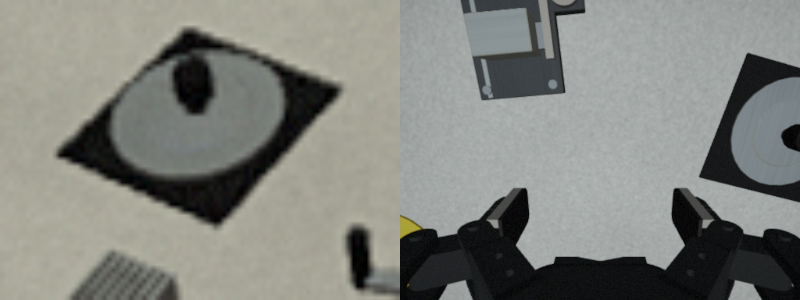

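The lid lies knob-up, well centred on the mat: in the scene crop the ellipse is centred at (198,115) and the mat's diagonals cross at (203,121), minus parallax, which puts it within about 5 mm. Next I look at the fixture from above on the way to the canister.

```bash
python3 -m pendant '0.035 -0.032 0 0;0.035 -0.032 0 0;0.035 -0.032 0 0;0.035 -0.032 0 0;0 0 0 0;0 0 0 0;0 0 0 0'
python3 - <<'E'
from h import *
import pickle
w=cap('wrist'); pickle.dump(w,open('wf.pkl','wb'))
f=cv2.resize(w['color'],(768,576),interpolation=cv2.INTER_CUBIC)[:,:,::-1]
cv2.imwrite('pics/fix.png',f); print(ctrl.sense()['eef_pos'])
E
```

```text
time_s: 14.98
eef_pos: [570.7, 41.1, 214.0]
ee_rot: [0.0, 1.0, -0.001, 0.0]
force: [-0.2, -0.1, 0.0]
grip_width: 0.998
grip_force: 0.0
[570.72649793  41.25479715 214.04338038]
```

View pics/fix.png

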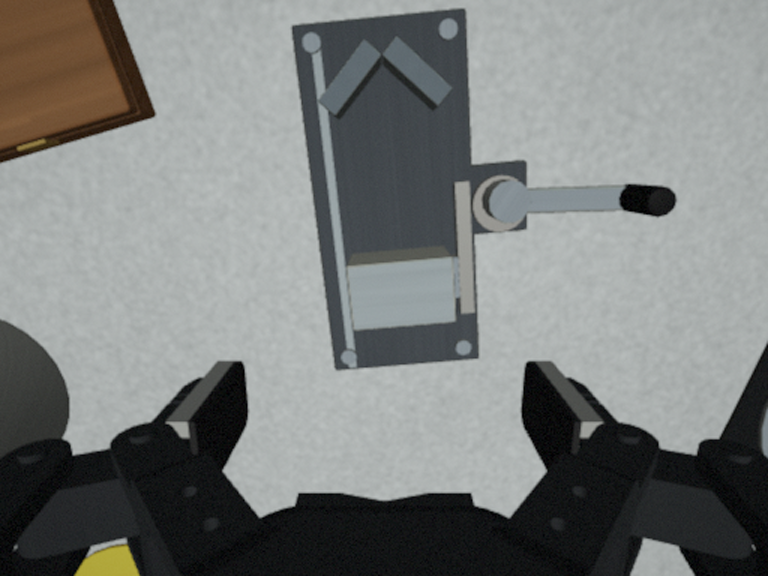

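```bash
python3 -m pendant '-0.006 -0.05 0 0;-0.02 -0.058 0 0;-0.02 -0.058 0 0;-0.02 -0.058 0 0;-0.02 -0.058 0 0;-0.02 -0.052 0 0;-0.015 -0.01 0 0;0 0 0 0;0 0 0 0'
python3 - <<'E'
from h import *
import pickle
w=cap('wrist'); pickle.dump(w,open('wc.pkl','wb'))
cv2.imwrite('pics/can.png',w['color'][:,:,::-1]); print(ctrl.sense()['eef_pos'])
print([(r['at'],r['p'],proj(w,r['at'])) for r in models.boxes_of('wrist','horn')[:2]])
E
```

```text
time_s: 16.15
eef_pos: [450.6, 384.9, 214.0]
ee_rot: [0.0, 1.0, -0.0, 0.0]
force: [0.3, -0.1, 0.3]
grip_width: 0.999
grip_force: 0.0
[450.73530621 384.92349004 213.96314018]
[([462.7, 380.4, 102.7], 0.57, array([262. , 176.8]))]
```

View pics/can.png

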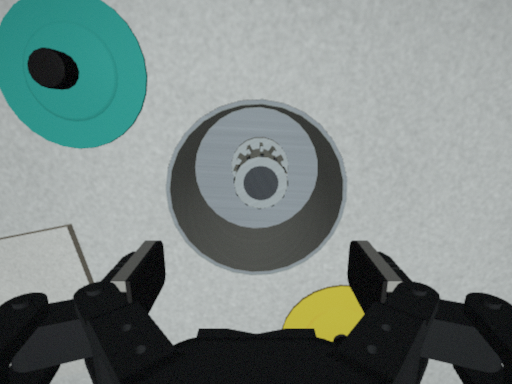

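Fixture view (768x576): bed corners (293,25), (465,10), (478,357) and (336,369), with the post top near (660,201). Canister view: horn head top at (261,182), diameter about 56 px. It stands alone in the canister.

```bash
python3 - <<'E'
from h import *
import pickle
w=pickle.load(open('wc.pkl','rb')); f=pickle.load(open('wf.pkl','rb'))
print('horn',onz(w,261,182,100),'rim~',onz(w,257,186,110),proj(w,[449,384.5,110]))
P=[onz(f,u/1.5,v/1.5,18) for u,v in[(293,25),(465,10),(478,357),(336,369)]]
P=np.array(P);print(P.tolist(),P.mean(0))
for a,b in [(3,0),(2,1)]: d=P[b]-P[a];print('yaw',np.arctan2(d[1],d[0]),np.linalg.norm(d))
d=P[0]-P[1];print('yaw y',np.arctan2(-d[0],d[1]),np.linalg.norm(d)); d=P[3]-P[2];print(np.arctan2(-d[0],d[1]),np.linalg.norm(d))
V=[onz(f,u/1.5,v/1.5,48) for u,v in[(380,45),(383,62),(320,103),(450,90)]];print('V',V)
J=[onz(f,u/1.5,v/1.5,65) for u,v in[(347,267),(454,257),(456,320),(354,330)]];print('jawtop f,f,b,b',J)
print('post top',onz(f,660/1.5,201/1.5,86),'pivot',onz(f,505/1.5,200/1.5,50))
E
```

```text
horn [457.6 381.2 100. ] rim~ [456.5 384.6 110. ] [257.2 194.7]
[[726.5, 101.6, 18.0], [735.2, -11.5, 18.0], [490.1, -33.0, 18.0], [479.8, 80.1, 18.0]] [607.9  34.3  18. ]
yaw 0.08693074391402994 247.63509444341688
yaw 0.0874953408023913 246.04117541582346
yaw y 0.07677189126977844 113.43412185052608
0.0908193259749044 113.56804127922608
V [array([707.6,  44. ,  48. ]), array([698.2,  42.2,  48. ]), array([674.8,  81.7,  48. ]), array([6.823e+02, 5.000e-01, 4.800e+01])]
jawtop f,f,b,b [array([573.5,  65.6,  65. ]), array([580.1,  -3.5,  65. ]), array([537.2,  -6.5,  65. ]), array([530.2,  61.9,  65. ])]
post top [ 617.1 -118.3   86. ] pivot [615.1 -37.8  50. ]
```

```bash
python3 -m pendant '0.0068 0.0037 0 0;0 0 0.05 0;0 0 0.05 0;0 0 0.03 0;0 0 0.012 0;0 0 0.007 0;0 0 0 0;0 0 0 0' 0.8 60
```

```text
time_s: 17.25
eef_pos: [457.1, 382.8, 65.9]
ee_rot: [-0.0, 1.0, 0.0, 0.001]
force: [0.8, 0.8, 0.5]
grip_width: 0.799
grip_force: 0.0
```

```bash
python3 -m pendant '0 0 0 0;0 0 0 0;0 0 0 0;0 0 0 0;0 0 0 0' 0 60
```

```text
time_s: 17.88
eef_pos: [456.9, 382.6, 65.6]
ee_rot: [-0.0, 1.0, 0.0, 0.001]
force: [-1.2, -1.8, 5.8]
grip_width: 0.521
grip_force: 60.8
```

```bash
python3 -m pendant '0 0 -0.005 0;0 0 -0.015 0;0 0 -0.04 0;0 0 -0.05 0;0 0 -0.05 0;0.02 0.04 0 0;0.03 0.052 0 0;0.03 0.052 0 0;0.03 0.052 0 0;0 0 0 0'
python3 - <<'E'
from h import *
w=cap('wrist');b=cap('side')
cv2.imwrite('pics/held.png',cv2.resize(np.hstack([w['color'],b['color']])[:,:,::-1],(800,300))); print(ctrl.sense()['eef_pos'])
E
```

```text
time_s: 19.12
eef_pos: [568.2, 183.0, 225.1]
ee_rot: [0.0, 1.0, -0.002, 0.0]
force: [-0.3, -0.0, -2.2]
grip_width: 0.523
grip_force: 62.3
[566.67116294 186.40800014 225.24573019]
```

View pics/held.png

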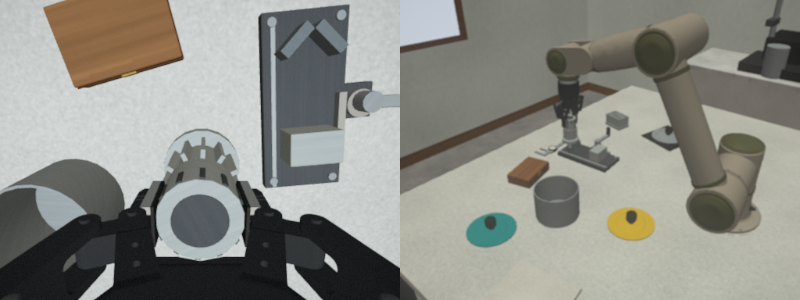

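View: the horn is held upright by its head, whose top is at (200,220) and centred between the pads. The canister is still in place at (557,203), and the fixture is clear.

```bash
python3 - <<'E'
from h import *
w=cap('wrist'); s=ctrl.sense(); p=s['eef_pos']; print(p)
print('horn top',onz(w,256.6,281.6,p[2]+35))
P=np.array([onz(w,u*1.28,v*1.28,18) for u,v in[(259,13),(349,5),(348,180),(264,187)]]);print(P.tolist(),P.mean(0))
g=cv2.cvtColor(w['color'],cv2.COLOR_RGB2GRAY)
for n in ('jaw_face','jaw'): print([(np.round(r['at'],1),r['p']) for r in models.boxes_of('wrist',n)[:2]])
E
```

```text
[566.33218467 187.17299747 225.22075057]
horn top [567.6 186.7 260.2]
[[725.4, 109.9, 18.0], [734.7, -6.2, 18.0], [491.4, -44.6, 18.0], [479.5, 86.1, 18.0]] [607.75  36.3   18.  ]
[(array([567.6,  29.8,  63.7]), 0.91), (array([622.6,  35.1,  16.6]), 0.74)]
[(array([562.7,  26.4,  65.7]), 0.76), (array([578.2, 187.4, 262.3]), 0.6)]
```

```bash
python3 -m pendant '0.0263 0.0493 0 0;0.0263 0.0493 0 0;0.0263 0.0493 0 0;0 0 0 0;0 0 0.05 0;0 0 0.05 0;0 0 0.025 0;0 0 0.01 0;0 0 0 0;0 0 0 0'; python3 -m pendant '0 0 0.004 0;0 0 0.003 0;0 0 0.001 0;0 0 0.001 0;0 0 0 0;0 0 0 0'
```

```text
time_s: 20.62
eef_pos: [646.4, 39.2, 91.4]
ee_rot: [0.0, 1.0, 0.001, 0.001]
force: [0.7, -0.0, -3.3]
grip_width: 0.523
grip_force: 63.1
time_s: 21.38
eef_pos: [645.8, 38.8, 80.9]
ee_rot: [0.0, 1.0, 0.0, 0.0]
force: [0.1, 0.0, -3.1]
grip_width: 0.524
grip_force: 63.1
```

```bash
python3 -m pendant '0 0 0.001 0;0 0 0 0;0 0 0 0'; python3 -m pendant '0 0 0.001 0;0 0 0 0;0 0 0 0';python3 -m pendant '0 0 0.0005 0;0 0 0 0;0 0 0 0'
```

```text
time_s: 21.75
eef_pos: [645.7, 38.8, 79.8]
ee_rot: [-0.0, 1.0, 0.0, -0.0]
force: [-0.3, 0.2, -3.2]
grip_width: 0.525
grip_force: 63.1
time_s: 22.12
eef_pos: [645.7, 38.8, 78.8]
ee_rot: [0.0, 1.0, 0.0, 0.0]
force: [-0.2, -0.0, -2.3]
grip_width: 0.519
grip_force: 63.4
time_s: 22.5
eef_pos: [645.9, 38.8, 78.7]
ee_rot: [0.0, 1.0, 0.0, 0.0]
force: [-1.4, -1.2, 2.0]
grip_width: 0.524
grip_force: 63.5
```

```bash
python3 -m pendant '0 0 0 0;0 0 0 0;0 0 0 0;0 0 -0.01 0;0 0 -0.03 0;0 0 -0.05 0;0 0 -0.02 0;0 0 0 0' 0.85; python3 -m pendant '-0.05 0.0042 0 0;-0.05 0.0042 0 0;-0.05 0.0042 0 -0.087;0 0 0 0;0 0 0.05 0;0 0 0.05 0;0 0 0.03 0;0 0 0.018 0;0 0 0 0;0 0 0 0' 0
python3 - <<'E'
from h import *
b=cap('side');a=cap('scene'); 
for n in('side','scene'): print([(np.round(r['at'],1),r['p']) for r in models.boxes_of(n,'horn')[:2]])
E
```

```text
time_s: 23.5
eef_pos: [646.4, 38.8, 190.4]
ee_rot: [0.0, 1.0, 0.0, 0.002]
force: [1.0, -0.1, -0.4]
grip_width: 0.854
grip_force: 0.0
time_s: 24.75
eef_pos: [496.3, 26.1, 40.7]
ee_rot: [0.0, 0.999, 0.044, 0.0]
force: [-0.8, 0.7, 1.1]
grip_width: 0.001
grip_force: 0.0
[(array([629.3,  52.3,  66. ]), 0.68)]
[(array([663.7,  43.3,  81.8]), 0.66), (array([630.5,  44.4,  14.9]), 0.48)]
```

```bash
python3 -m pendant '0.01 0 0 0;0.008 0 0 0;0.006 0 0 0;0.005 0 0 0;0.005 0 0 0;0.006 0 0 0;0.006 0 0 0;0.006 0 0 0;0 0 0 0'; python3 -m pendant '0.004 0 0 0;0.004 0 0 0;0.003 0 0 0;0.003 0 0 0;0 0 0 0'
```

```text
time_s: 26.08
eef_pos: [548.3, 30.7, 40.3]
ee_rot: [0.0, 0.999, 0.044, 0.001]
force: [0.8, 0.2, -0.6]
grip_width: -0.0
grip_force: 0.0
time_s: 26.7
eef_pos: [561.8, 31.9, 40.3]
ee_rot: [-0.0, 0.999, 0.044, 0.0]
force: [-1.6, -0.3, 0.2]
grip_width: -0.003
grip_force: 0.7
```

```bash
python3 -m pendant '0.003 0 0 0;0.002 0 0 0'; python3 -m pendant '0.002 0 0 0;0.001 0 0 0'; python3 -m pendant '0.0015 0 0 0'
```

```text
time_s: 26.95
eef_pos: [566.5, 32.4, 40.3]
ee_rot: [-0.0, 0.999, 0.044, -0.0]
force: [-4.8, -0.1, 1.7]
grip_width: -0.001
grip_force: 2.2
time_s: 27.2
eef_pos: [569.5, 32.6, 40.3]
ee_rot: [-0.0, 0.999, 0.044, -0.0]
force: [-4.0, 0.0, 1.8]
grip_width: -0.001
grip_force: 2.2
time_s: 27.32
eef_pos: [570.1, 32.7, 40.2]
ee_rot: [-0.0, 0.999, 0.044, -0.001]
force: [-13.2, -2.2, 9.2]
grip_width: -0.002
grip_force: 6.9
```

```bash
python3 -m pendant '0.0005 0 0 0;0 0 0 0'; python3 -m pendant '0.001 0 0 0;0 0 0 0'
```

```text
time_s: 27.58
eef_pos: [570.1, 32.7, 40.3]
ee_rot: [-0.0, 0.999, 0.044, -0.002]
force: [-12.2, -1.7, 6.6]
grip_width: -0.003
grip_force: 6.3
time_s: 27.82
eef_pos: [570.2, 32.7, 40.3]
ee_rot: [-0.0, 0.999, 0.044, -0.003]
force: [-17.9, -2.4, 12.0]
grip_width: 0.001
grip_force: 9.0
```

The jaw is firmly home: it stalls at about 18 N, where the geometry predicted. I retreat and go to the far side of the cam post.

```bash
python3 -m pendant '-0.015 0 0 0;-0.02 0 0 0;0 0 -0.05 0;0 0 -0.05 0;0 0 -0.03 0;0.026 0.038 0 0;0.026 0.038 0 0;0.026 0.038 0 0;0.026 0.038 0 0;0 0 0 0'
python3 - <<'E'
from h import *
a=cap('scene');b=cap('side')
def bl(c,g0):
    u,v=proj(c,[615,-119,75]).astype(int); x0,y0=u-14,v-14
    g=cv2.cvtColor(c['color'],cv2.COLOR_RGB2GRAY)[y0:v+15,x0:u+15]; m=(g<g0).astype(np.uint8)
    n,l,s,ce=cv2.connectedComponentsWithStats(m); i=1+s[1:,4].argmax(); print(s[i],ce[i]+[x0,y0]); return ray(c,*(ce[i]+[x0,y0]))
p=tri([bl(a,45),bl(b,60)]); print('post',p)
q=p-[608,35.5,0];th=.087;f=[q[0]*np.cos(th)+q[1]*np.sin(th),-q[0]*np.sin(th)+q[1]*np.cos(th)];print(f)
p=ctrl.sense()['eef_pos'];print(p);q=p-np.array([608,35.5,0]);print(q[0]*np.cos(th)+q[1]*np.sin(th),-q[0]*np.sin(th)+q[1]*np.cos(th))
for n in('side','scene'): print([(np.round(r['at'],1),r['p']) for r in models.boxes_of(n,'horn')[:2]])
E
```

```text
time_s: 29.08
eef_pos: [655.9, -115.1, 169.4]
ee_rot: [0.0, 0.999, 0.043, 0.001]
force: [-0.4, 1.6, -0.3]
grip_width: -0.001
grip_force: 0.0
[12 12  5 11 37] [195.35135135 206.64864865]
[14 14  1  6  6] [266.  167.5]
post [ 618.  -120.5   66. ]
[np.float64(-3.59270653559242), np.float64(-156.27889319978277)]
[ 654.67761222 -112.33436726  170.01853614]
33.65570099371179 -151.33107221123902
[(array([640.1,  59.8,  73. ]), 0.89)]
[(array([672.9,  42.4,  87.1]), 0.93)]
```

```bash
python3 -m pendant '0 0 0.05 0;0 0 0.04 0;0 0 0.022 0;0 0 0 0;0 0 0 0'; python3 -m pendant '-0.01 0.002 0 0;-0.01 0.002 0 0;-0.009 0.002 0 0;-0.007 0 0 0;-0.007 0 0 0;-0.0075 -0.0012 0 0;-0.0077 -0.0013 0 0'
```

```text
time_s: 29.9
eef_pos: [655.1, -112.2, 60.0]
ee_rot: [0.0, 0.999, 0.044, 0.001]
force: [1.1, -0.7, 0.9]
grip_width: 0.002
grip_force: 0.0
time_s: 30.78
eef_pos: [596.4, -121.1, 58.3]
ee_rot: [0.0, 0.999, 0.044, 0.0]
force: [3.0, 0.1, 0.8]
grip_width: -0.0
grip_force: 0.8
```

```bash
python3 -m pendant '-0.0075 -0.0025 0 0;-0.0075 -0.0033 0 0;-0.0071 -0.0045 0 0;-0.0071 -0.005 0 0'; python3 -m pendant '-0.0062 -0.006 0 0;-0.0062 -0.0067 0 0'; python3 -m pendant '-0.005 -0.0075 0 0;-0.0043 -0.0078 0 0'
```

```text
time_s: 31.28
eef_pos: [566.1, -108.3, 58.4]
ee_rot: [0.0, 0.999, 0.044, 0.0]
force: [3.8, -0.0, -0.4]
grip_width: -0.003
grip_force: 1.6
time_s: 31.52
eef_pos: [552.7, -96.9, 58.5]
ee_rot: [0.0, 0.999, 0.044, 0.0]
force: [3.1, -2.7, 0.2]
grip_width: 0.002
grip_force: 1.8
time_s: 31.78
eef_pos: [542.0, -82.2, 58.4]
ee_rot: [0.0, 0.999, 0.044, 0.0]
force: [2.8, -4.4, 0.7]
grip_width: 0.002
grip_force: 2.0
```

```bash
python3 -m pendant '-0.002 -0.006 0 0;-0.002 -0.005 0 0'; python3 -m pendant '0 -0.002 0 0;0 0 0 0'; python3 -m pendant '0 -0.002 0 0;0 0 0 0'
```

```text
time_s: 32.02
eef_pos: [537.2, -71.4, 58.3]
ee_rot: [0.0, 0.999, 0.044, -0.0]
force: [3.2, -3.7, -0.3]
grip_width: -0.0
grip_force: 2.0
time_s: 32.28
eef_pos: [536.9, -70.0, 58.3]
ee_rot: [0.0, 0.999, 0.044, -0.0]
force: [0.3, -4.8, 1.6]
grip_width: 0.003
grip_force: 2.3
time_s: 32.52
eef_pos: [536.9, -69.5, 58.4]
ee_rot: [0.001, 0.999, 0.044, -0.0]
force: [-0.1, -14.0, 0.4]
grip_width: -0.003
grip_force: 6.6
```

```bash
python3 -m pendant '0 -0.0015 0 0;0 0 0 0'; python3 -m pendant '0 0.015 0 0;0 0.03 0 0;0 0.02 0 0;0 0 -0.05 0;0 0 -0.06 0;0 0 -0.04 0;0 0 0 0;0 0 0 0'
python3 - <<'E'
from h import *
import pickle
a0,b0=pickle.load(open('c.pkl','rb'))
a=cap('scene');b=cap('side')
o=np.array([608,35.5]);R=lambda x,y:o+np.array([[np.cos(.087),-np.sin(.087)],[np.sin(.087),np.cos(.087)]])@[x,y]
for n in('scene','side'):
  for q in('horn','cam_post','lid_knob','canister','jaw_face'): print(n,q,[(np.round(r['at'],0),round(r['p'],2)) for r in models.boxes_of(n,q)[:3]])
print('expected post',R(-80,-75),'horn',R(50,0))
# dark blob triangulation of post
def bl(c,g0):
    u,v=proj(c,[*R(-80,-75),75]).astype(int);x0,y0=u-12,v-12
    g=cv2.cvtColor(c['color'],cv2.COLOR_RGB2GRAY)[y0:v+13,x0:u+13];n,l,s,ce=cv2.connectedComponentsWithStats((g<g0).astype(np.uint8))
    i=1+s[1:,4].argmax();print(s[i],ce[i]+[x0,y0]);return ray(c,*(ce[i]+[x0,y0]))
try: print('post',tri([bl(a,45),bl(b,60)]))
except Exception as e: print(e)
print(ctrl.sense()['eef_pos'],ctrl.sense()['time_s'])
E
```

```text
time_s: 32.78
eef_pos: [536.9, -69.2, 58.4]
ee_rot: [0.002, 0.999, 0.044, -0.0]
force: [-1.4, -21.2, -0.0]
grip_width: -0.002
grip_force: 9.9
time_s: 33.78
eef_pos: [542.0, -130.8, 207.0]
ee_rot: [-0.001, 0.999, 0.044, -0.001]
force: [-0.4, -0.6, -0.6]
grip_width: 0.003
grip_force: 0.0
scene horn [(array([675.,  46.,  84.]), 0.81)]
scene cam_post [(array([602., -41.,  53.]), 0.56)]
scene lid_knob [(array([565., 578.,  12.]), 0.96), (array([233., 274.,  13.]), 0.9), (array([ 445., -342.,   11.]), 0.6)]
scene canister [(array([483., 388.,  63.]), 0.91), (array([719., 293.,  38.]), 0.24)]
scene jaw_face [(array([634.,  39.,  20.]), 0.55), (array([616.,  54.,  43.]), 0.48), (array([720., 291.,  38.]), 0.42)]
side horn [(array([642.,  56.,  70.]), 0.66)]
side cam_post [(array([ 478., -311.,    0.]), 0.16)]
side lid_knob [(array([212., 274.,  10.]), 0.82), (array([ 479., -313.,    2.]), 0.61), (array([ 483., -316.,   15.]), 0.59)]
side canister [(array([442., 391.,  64.]), 0.76)]
side jaw_face [(array([590.,  48.,  53.]), 0.63)]
expected post [534.81934091 -46.16756477] horn [657.81089432  39.84451455]
[11 10  4  9 30] [221.7        194.93333333]
[12 11  2  3  4] [272.25 179.75]
post [538.3 -47.8  72.4]
[ 542.58245574 -131.08085188  208.25003144] 34.375
```

The lever is against its stop: it stalled at 21 N and the post was measured at (538,-48), against about (535,-46) expected when locked. The horn is upright in the V, and the arm is clear of everything.

```bash
python3 -c "
from rig import ctrl
print(ctrl.finish_job())"
```

```text
the job is handed in; nothing more can be done
None
```

I handed the job in after about 34 s, with the lid knob-up in the middle of the mat, the horn held in the V by the jaw, and the cam lever swung to its stop; that end state was checked by force readings and camera measurements, not by a final look at a picture.

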